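# Index a drive shaft by its flat and hold the pulley on it

## Robot

A 6-joint arm with a two-finger parallel gripper is mounted at the origin on a cart in front of the work surface, level with it; the furniture and walls round the work are solid. World frame = base frame: x ahead of the robot, y to its left, z up, the work surface at z = 0. Lengths are in m, angles in rad, forces in N, time in s.
With the tool pointing down it reaches from about 0.375 to 0.925 m from the base axis. Payload 5.7 kg.
Tool frame: the origin (TCP) lies at the centre of the arm's flange, where the gripper is bolted on; the fingertips stand 173 mm ahead of it and the grasp point (between the pads) lies 155 mm ahead of it (r.tip_reach is the distance from the TCP to the fingertips, in m); z points along the fingers, y is the line along which they close (so a half turn about z gives the same grasp; the last joint's range is limited). The gripper opens to 85 mm and grips with 20 to 120 N. Pads are 22 mm wide; open, the fingers measure 114 mm over their backs; the gripper's body (76 mm by 85 mm) begins 54 mm behind the grasp point. The pads swing forward as they close: fully open they stand 13 mm farther back than shut.
Start: joints at [-0.115, 0.359, 1.51, -0, 1.272, -0.115], TCP at [0.6, -0, 0.405] pointing down, gripper open.
Joint ranges: [-2.97, 2.97], [-1.01, 2.36], [0.21, 2.38], [-0.96, 4.11], [0.2, 2.71], [-2.98, 2.98]. Speed limits (rad/s): [2.39, 2.39, 3.14, 3.14, 3.14, 3.14].

## Interface

Orientations are given as a unit quaternion [w, x, y, z].
In Python, from rig import r gives the robot as it stands. The module is installed in compiled form; this text tells all that it offers.
- The arm moves only by the tool carry_out, never from a script. Its arguments are lists of equal length, an entry for each row: "slide": the shift along the tool's x, y, z in m, a list of three; "spin": the turn about the tool's z in degrees. In form: {"slide": [[tx, ty, tz], ...], "spin": [spin, ...]}. A call has 1 to 10 rows; each row is the pose to reach, as a shift and turn from the pose commanded when the call began, along the tool's axes at that moment; what a row does not reach only later rows make up. A row lasts 1/12 s, in which the tool goes at most 41.7 mm and 7.16 degrees, less where a joint would pass 70% of its speed; a pose out of reach is approached as far as the arm can. A call with a gripper value outside its range is refused whole. "hand" is the finger opening in m, from 0 to 0.0854, set as the call begins (left out, the last holds). The fingers move at their own pace and stop on an object; "grip_force" is the grip in N (left out, the last holds). Time passes only in rows, so rows that repeat a pose let the fingers close. It gives the time, the measured TCP pose, the force, the opening and the grip force at its end, in the units of the state.
- r.read_state(): the state, without advancing time (a new reading comes with each control period).
- r.capture(name): name is "scene" or "top"; returns (picture, depth): 400x640x3 uint8, red, green, blue; 400x640 float32, m along the optical axis (not along the pixel's ray), 0 where there is no reading.
- r.camera_info(name): a dict with "camera_matrix" (3x3 intrinsics, pixels), "R" (3x3) and "t" (3): a world point X has camera coordinates R X + t. Camera axes: x right, y down, z forward; pixel columns grow to the right and rows downward; lengths in m; the calibration is good to about 2 mm. A picture is of the moment at which its call begins. camera_info takes no time and is no camera call.
- r.hand_in(): hands the job in; it is judged then, once.
The state is a dict: "clock": time; "joints": joint angles; "qvel": joint speeds; "joint_efforts": joint torques, N m; "ee_pos": TCP position; "tcp_rot": TCP orientation; "wrist_force": force on the tool from outside, world axes, zero at the start; "moment": the same for the moment, N m; "opening": finger opening in m; "grasp_force": force on a finger pad.
Only numpy, scipy, OpenCV 4.12 (cv2) and the standard library are available. Lean on these libraries where they do the work, as an engineer would, in place of code of your own. Each camera call takes 0.05 s, during which the arm holds its last target. There are 200 camera calls.

## Task

On the small grey drive unit, take the bare upright shaft by its flat and turn it anticlockwise (seen from above) until it clicks past its detent and comes up to its stop, so that the flat faces the unit's hex-key fork. Then slide the pulley, rim down, over the shaft with its set screw on the flat and facing the fork, and press it down until the sprung seat has sunk about 5 mm of its 8 mm travel. Finish while still gripping the pulley and pressing it down there, ready for the screw to be tightened; leave everything else on the bench where it is.

Things in the scene. Friction and masses are not known exactly. Their poses are not given: they have to be found in the camera images.
- drive: Fixed drive unit: grey gearbox 100 x 84 mm, top at z 45 mm, on a 120 x 100 mm steel foot, with a narrow steel fork (hex-key rest) on its -x side. Origin on the worktop under the shaft's axis; z up; -x points from shaft to fork. Round the shaft: a steel flange, 56 mm across, up to z 58 mm. Behind (+x), 32 to 54 mm from the axis, the detent's plunger block, up to z 59 mm.
- cone_penetrometer: Fixed blue cone penetrometer, not to be handled, an obstacle right of the pulley. Origin on the worktop under the middle of its base (325 x 226 mm along x and y, 88 mm high). Its dial, arm and cone stand over the base up to 440 mm, towards the robot as far as 100 mm from the origin; its column, 100 mm behind, up to 560 mm. The tall vane apparatus, up to 613 mm, stands farther right.
- fork (a point): The fork's notch, 56 mm from the shaft's axis on the unit's -x side, 80 mm up. The fork is 18 mm wide (across y), 5 mm thick, its top at z 86 mm.
- shaft_axis (a point): A point fixed to the drive unit, on the shaft's axis, at the height of the unpressed seat's top face (72 mm above the worktop).
- shaft (a joint): Turn of the upright shaft, rad, anticlockwise from above; stops at 0 and 1.23, starts between 0 and 0.65. The direction the flat faces is the fork's direction turned by (value - 1.2). Friction 0.03 N m; between 0.84 and 1.16 a pin rides over a spring plunger: up to about 0.2 N m against the turn until 1.0, then with it. After the click it stays between 1.16 and 1.23.
- flat (a point): Middle of the flat on the shaft, 110 mm above the worktop, 5.5 mm from the axis; the point's own -x axis points out of the flat. The shaft is 18 mm in diameter with one flat along its whole length (14.5 mm from flat to back), its tip 125.5 mm above the worktop with a 3 mm chamfer; 53 mm of it stands bare above the seat.
- seat (a joint): How far the sprung seat (a sleeve round the shaft's foot, 37 mm across) has been pushed down, m; 0 is up (top face 72 mm above the worktop), 0.008 is fully down. About 4 N starts it, 8 N gives 5 mm, 10 N bottoms it.
- pulley: Loose aluminium pulley, 0.1 to 0.16 kg, standing rim down. Origin at the centre of its underside, z up along the bore. Rim 50 mm across, 14 mm high; above it a hub 31 mm across up to z 52 mm. Bore 21.4 mm, right through. The set screw (-x side, 22 mm up) reaches inwards to 6.8 mm from the axis with a 5 mm tip, so the pulley goes fully down only with the screw over the flat (within 15 degrees).
- set_screw (a point): Outer end of the set screw (dark, 9 mm across), 20.5 mm from the pulley's axis and 22 mm above its underside; it stands 5 mm out of the hub.
- cutting_ring: a low open steel ring, 50 mm across, 20 mm high; bystander; origin at the centre of its underside
- hex_key: an L-shaped hex key with a sleeve, 108 x 37 x 9 mm, lying flat; bystander; origin at the centre of its underside
- soft_brush: a flat soft brush with a wooden handle, 176 x 40 x 13 mm, lying flat; bystander; origin at the centre of its underside
- weight_200g: a knobbed cylindrical weight, 29 mm across, 38 mm high; bystander; origin at the centre of its underside
- weight_500g: a knobbed cylindrical weight, 38 mm across, 52 mm high; bystander; origin at the centre of its underside
Mind the look-alikes: they are no part of the job. What is shaped like the pulley but turquoise is not meant. There is more than one size of the drive; the one meant has the size given above.

How it is judged:
On the way, in this order (a step that is already met when the one before it is completed fails the run):
1. the shaft is turned past its detent, the pulley still on the worktop (value of joint shaft above 1.12 rad and height (world z) of pulley below 0.01 m), for 0.2 s.
2. the pulley is lifted off the worktop (height (world z) of pulley above 0.04 m), for 0.1 s.
3. the pulley is pressed down on the shaft, its set screw on the flat and facing the fork (value of joint shaft above 1.12 rad and horizontal distance between pulley and shaft_axis below 0.004 m and value of joint seat above 0.003 m and angle between pulley's own z axis and vertical below 0.1 rad and angle between the x axis of pulley and the x axis of drive, either way round below 0.22 rad and x of set_screw in the frame of drive below -0.015 m and contact force between the fingers and pulley above 3 N), for 0.3 s.
At the end, for the whole second after the job is handed in: Shaft past its detent (over 1.12 rad); pulley on it, upright (0.1 rad), centred (4 mm), set screw facing the fork (within 0.22 rad), seat pushed down over 3 mm, fingers still gripping the pulley (over 3 N), all at rest (all of step 3 and linear speed of pulley below 0.02 m/s); the arm keeps its last pose, push and grip.
It fails at once if a bystander is pushed away from its place (over 20 mm) (distance of any of cutting_ring, hex_key, soft_brush, weight_200g, weight_500g from where it was at the start of the episode above 0.02 m).
It also fails if it takes over 54 s, if anything falls off the work surface, if the arm or the gripper's body presses on something with over 40 N, if the wrist force passes 120 N, or if a joint passes its speed limit or range.

## Working session

There is one attempt and no reset: what is moved stays moved. The work goes in short steps, Python scripts to look and compute and a tool call to move; the robot and the scene stay as the last step left them, time stands still between calls to the robot, and variables do not carry over. Pictures are saved under pics/ and viewed, at most 10 in all, crops included, and the job is handed in when it is done.

Besides the shell and the picture viewer there is one more tool, called after "Call:" as a command line: name --pt "numbers of a row" for each row, then --argument value for the rest. carry_out: Moves the arm, as the interface text tells. Its arguments: {"type":"object","properties":{"slide":{"type":"array","items":{"type":"array","items":{"type":"number"}}},"spin":{"type":"array","items":{"type":"number"}},"hand":{"type":"number"},"grip_force":{"type":"number"}},"required":["slide","spin"]}

```bash
mkdir -p pics; cat > h.py <<'E'
import numpy as np,cv2
from rig import r
def snap(n,f):
    p,d=r.capture(n); np.savez('pics/'+f+'.npz',p=p,d=d); cv2.imwrite('pics/'+f+'.png',p[:,:,::-1]); return p,d
def world(n,u,v,z):
    c=r.camera_info(n);K=c['camera_matrix'];R=np.array(c['R']);t=np.array(c['t'])
    ray=R.T@np.linalg.inv(K)@np.array([u,v,1.]);o=-R.T@t
    return o+ray*(z-o[2])/ray[2]
def pix(n,X):
    c=r.camera_info(n);q=np.array(c['R'])@np.array(X)+c['t'];q=np.array(c['camera_matrix'])@q;return q[:2]/q[2]
def cloud(n,d):
    c=r.camera_info(n);K=np.array(c['camera_matrix']);R=np.array(c['R']);t=np.array(c['t'])
    v,u=np.indices(d.shape);P=np.stack([(u-K[0,2])/K[0,0]*d,(v-K[1,2])/K[1,1]*d,d],-1)
    return (P-t)@R
E
python3 - <<'E'
from h import *
snap('scene','s0');snap('top','t0')
for n in('scene','top'):
    c=r.camera_info(n);print(n,np.round(c['camera_matrix'],1).tolist(),np.round(-np.array(c['R']).T@c['t'],3),np.round(c['R'],2).tolist())
print(r.read_state())
E
```

```text
scene [[417.0, 0.0, 321.7], [0.0, 417.0, 206.2], [0.0, 0.0, 1.0]] [0.038 1.034 0.662] [[-0.9, -0.43, -0.0], [-0.2, 0.41, -0.89], [0.39, -0.8, -0.46]]
top [[459.4, 0.0, 328.8], [0.0, 459.4, 186.9], [0.0, 0.0, 1.0]] [-0.152  0.113  1.595] [[-0.09, -1.0, 0.01], [-0.91, 0.07, -0.41], [0.41, -0.04, -0.91]]
{'clock': 0.1, 'joints': array([-1.15097506e-01,  3.59455159e-01,  1.51136497e+00,  4.58976743e-06,
        1.27252757e+00, -1.15117548e-01]), 'qvel': array([-0.00132385, -0.00112307, -0.0026697 ,  0.00143416,  0.00074323,
        0.00044539]), 'joint_efforts': array([ 5.04615236e-04, -5.28650415e+01, -2.79350227e+01, -1.37166940e-04,
        4.90131526e-03,  3.56782721e-05]), 'ee_pos': array([5.99655825e-01, 3.44990583e-05, 4.03908675e-01]), 'tcp_rot': array([-6.89026457e-04,  7.07099901e-01,  7.07113117e-01, -5.43411683e-04]), 'wrist_force': array([ 0.15583226, -0.09980524, -1.26067625]), 'moment': array([-0.00063602,  0.00352068, -0.0005719 ]), 'grasp_force': 0.0, 'opening': 0.08550804115137398}
```

View pics/s0.png

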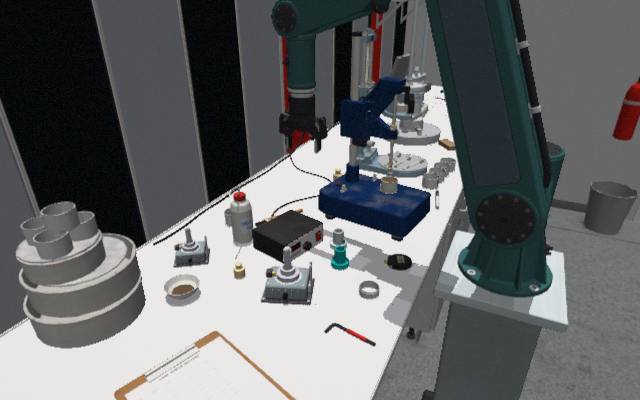

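View pics/t0.png

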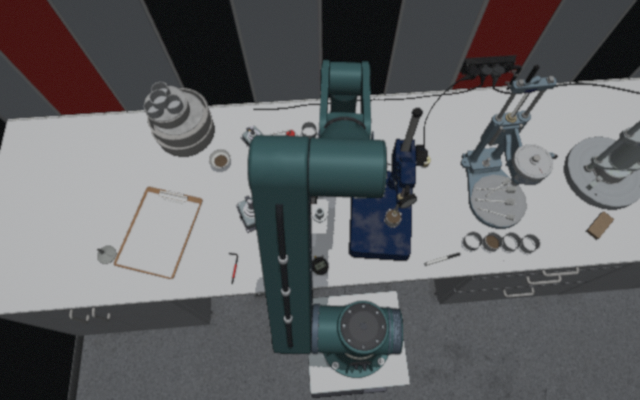

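The scene view shows two drive units, at (192,250) and (288,280), a grey pulley at (338,238) behind a turquoise look-alike at (340,258), and a hex key at (350,333). In the top view the arm covers most of the work. An enlarged crop should settle which unit is meant.

```bash
python3 - <<'E'
from h import *
z=np.load('pics/s0.npz');p,d=z['p'],z['d']
c=p[215:310,225:385];cv2.imwrite('pics/s0c.png',cv2.resize(c,None,fx=5,fy=5,interpolation=cv2.INTER_CUBIC)[:,:,::-1])
W=cloud('scene',d)
for n,(a,b,e,f) in dict(A=(262,300,315,310),B=(172,225,212,268),P=(328,225,350,270)).items():
    Q=W[b:f,a:e].reshape(-1,3);Q=Q[Q[:,2]>0.035]
    for lo,hi in((.035,.05),(.05,.062),(.062,.09),(.09,.14)):
        S=Q[(Q[:,2]>lo)&(Q[:,2]<hi)]
        if len(S):print(n,lo,len(S),S.min(0).round(3),S.max(0).round(3))
Q=W[240:310,255:320].reshape(-1,3)
Q=Q[Q[:,2]>.03];
for lo,hi in((.03,.05),(.05,.062),(.062,.09),(.09,.14)):
    S=Q[(Q[:,2]>lo)&(Q[:,2]<hi)];print('A',lo,len(S),S.min(0).round(3),S.max(0).round(3))
E
```

```text
B 0.035 171 [0.743 0.285 0.035] [0.826 0.361 0.05 ]
B 0.05 59 [0.747 0.288 0.05 ] [0.797 0.336 0.062]
B 0.062 50 [0.746 0.291 0.063] [0.789 0.327 0.089]
B 0.09 18 [0.779 0.314 0.09 ] [0.791 0.326 0.097]
P 0.035 152 [0.386 0.072 0.035] [0.454 0.188 0.05 ]
P 0.05 62 [0.387 0.072 0.05 ] [0.457 0.187 0.054]
A 0.03 1044 [0.411 0.124 0.03 ] [0.639 0.382 0.05 ]
A 0.05 379 [0.414 0.173 0.05 ] [0.618 0.356 0.062]
A 0.062 341 [0.415 0.195 0.062] [0.588 0.347 0.09 ]
A 0.09 113 [0.462 0.319 0.09 ] [0.479 0.338 0.126]
```

View pics/s0c.png

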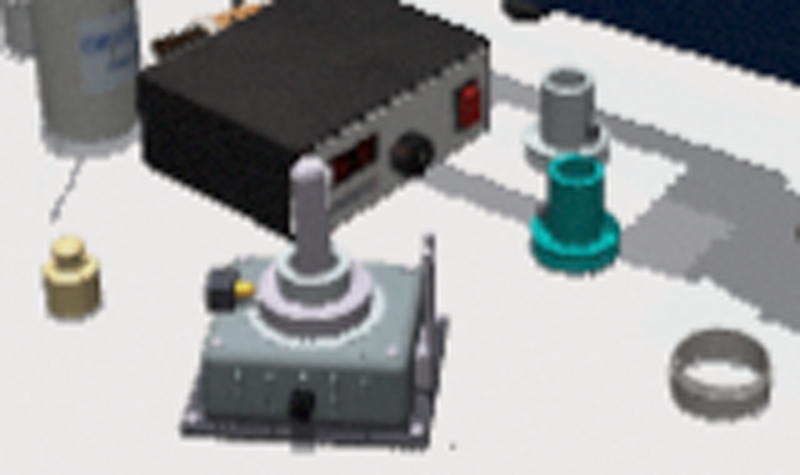

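Two drive units: (288,280) has its tip at z 126 mm, and (192,250) at only 97 mm. The first matches the given 125.5 mm, and its fork stands at scene (311,263). The pulley meant is the grey one at (338,238); the turquoise one at (340,256) is the decoy. I'll now measure both from depth.

```bash
python3 - <<'E'
from h import *
from scipy.optimize import least_squares
z=np.load('pics/s0.npz');p,d=z['p'],z['d'];W=cloud('scene',d)
def fit(Q,rad):
    f=lambda c:np.hypot(Q[:,0]-c[0],Q[:,1]-c[1])-rad
    s=least_squares(f,Q[:,:2].mean(0)+[.0,-.01],loss='soft_l1',f_scale=.001);return s.x.round(4),np.abs(s.fun).mean().round(4),len(Q)
A=W[240:310,262:320].reshape(-1,3)
near=A[(np.hypot(A[:,0]-.47,A[:,1]-.327)<.035)]
for lo,hi,rad in((.09,.12,.009),(.0605,.070,.0185),(.048,.0565,.028)):
    print('shaft',lo,fit(near[(near[:,2]>lo)&(near[:,2]<hi)],rad))
F=A[(A[:,2]>.06)&(np.hypot(A[:,0]-.47,A[:,1]-.327)>.035)&(np.hypot(A[:,0]-.47,A[:,1]-.327)<.075)]
print('fork',len(F),F.min(0).round(3),F.max(0).round(3),np.median(F,0).round(3))
for uv in((311,263),(310.5,264)):print(world('scene',*uv,.086))
print('gearbox corners/feet',[world('scene',225+u/5,215+v/5,.01 if v>400 else .045).round(3) for u,v in((183,432),(430,443),(204,343),(415,365),(240,260),(418,262),(447,320))])
# pulley
hsv=cv2.cvtColor(p,cv2.COLOR_RGB2HSV)
P=W[225:275,322:352];H=hsv[225:275,322:352]
tq=(H[...,1]>90);
for n,m in(('grey',~tq),('turq',tq)):
    Q=P[m&(P[...,2]>.02)&(P[...,2]<.056)]
    print(n,len(Q),Q.min(0).round(3),Q.max(0).round(3))
    for w,k in(('hub',Q[:,2]>.02),):
        if n=='grey': Q=Q[Q[:,0]>Q[:,0].min()]
        print(fit(Q,.0155))
print('grey top',world('scene',225+568/5,215+75/5,.052),'rim',world('scene',225+567/5,215+140/5,.014))
for n,X in(('shaft',(.466,.325,.12)),('pul',(.44,.08,.05))):print(n,pix('top',X))
E
```

```text
shaft 0.09 (array([0.4737, 0.3256]), np.float64(0.0015), 82)
shaft 0.0605 (array([0.4721, 0.3256]), np.float64(0.0025), 69)
shaft 0.048 (array([0.4731, 0.3262]), np.float64(0.0019), 88)
fork 36 [0.415 0.301 0.06 ] [0.517 0.353 0.086] [0.418 0.312 0.074]
[0.41740675 0.30573456 0.086     ]
[0.41662045 0.30989728 0.086     ]
gearbox corners/feet [array([0.502, 0.4  , 0.01 ]), array([0.393, 0.356, 0.01 ]), array([0.503, 0.375, 0.045]), array([0.405, 0.347, 0.045]), array([0.523, 0.311, 0.045]), array([0.441, 0.274, 0.045]), array([0.407, 0.31 , 0.045])]
grey 175 [0.413 0.072 0.02 ] [0.488 0.182 0.056]
(array([0.4435, 0.0865]), np.float64(0.0089), 174)
turq 164 [0.386 0.154 0.02 ] [0.417 0.188 0.054]
(array([0.4015, 0.1699]), np.float64(0.0019), 164)
grey top [0.44239096 0.08288629 0.052     ] rim [0.43850829 0.09157854 0.014     ]
shaft [248.95421712 203.65801551]
pul [320.36226184 212.47951641]
```

```bash
python3 - <<'E'
from h import *
z=np.load('pics/t0.npz');p=z['p']
a=cv2.resize(p[180:240,222:262],None,fx=9,fy=9,interpolation=cv2.INTER_CUBIC)
b=cv2.resize(p[180:240,300:340],None,fx=9,fy=9,interpolation=cv2.INTER_CUBIC)
cv2.imwrite('pics/t0c.png',np.hstack([a,b])[:,:,::-1])
E
```

```text
(no output)
```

View pics/t0c.png

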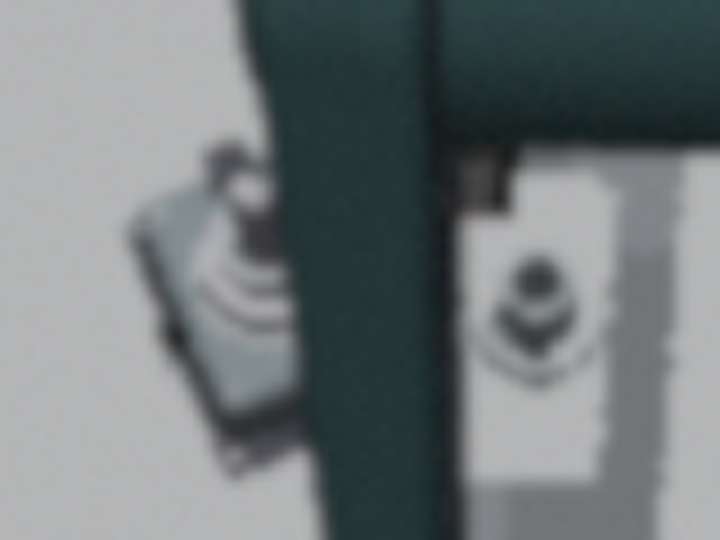

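The top crop shows the drive half hidden by the arm, with the fork at about (265,420) in the crop. The grey pulley's bore is at (537,280) and its dark set screw points straight down, so roughly world -x. I'll lift the arm and swing it slightly right for a clear view of the drive.

```bash
python3 - <<'E'
from h import *
z=np.load('pics/t0.npz');W=cloud('top',z['d'])
Q=W[180:262,345:420].reshape(-1,3);S=Q[(Q[:,2]>.07)&(Q[:,2]<.1)];print('pen base',np.percentile(S,2,0).round(3),np.percentile(S,98,0).round(3))
S=Q[(Q[:,2]>.1)&(Q[:,2]<.47)&(Q[:,0]<.7)];print(len(S),S.min(0).round(3),S.max(0).round(3))
b=world('top',319.7,211.1,.052);s=world('top',319.7,218.9,.022);print('bore',b,'screw',s,np.degrees(np.arctan2(*(s-b)[1::-1])))
P=W[195:230,305:335].reshape(-1,3)
T=P[(P[:,2]>.046)&(P[:,2]<.058)&(np.hypot(P[:,0]-.44,P[:,1]-.083)<.03)];print('hubtop',len(T),T.min(0),T.max(0),T.mean(0))
T=P[(P[:,2]>.009)&(P[:,2]<.02)&(np.hypot(P[:,0]-.44,P[:,1]-.083)<.035)];print('rim',len(T),T.min(0),T.max(0))
E
```

```text
pen base [ 0.259 -0.229  0.078] [ 0.485 -0.02   0.096]
788 [ 0.258 -0.193  0.1  ] [ 0.516 -0.104  0.446]
bore [0.44471876 0.08200293 0.052     ] screw [0.42601466 0.08374413 0.022     ] 174.68155774478683
hubtop 33 [0.42968141 0.06982559 0.04744848] [0.46102715 0.09906173 0.05789568] [0.44579072 0.08510112 0.05214706]
rim 57 [0.42413288 0.05521046 0.00908142] [0.46365531 0.10974508 0.01960871]
```

Call:
carry_out --pt "0 0 -0.04" --pt "0 0 -0.08" --pt "-0.02 0 -0.12" --pt "-0.05 0 -0.16" --pt "-0.08 0 -0.2" --pt "-0.11 0 -0.21" --pt "-0.13 0 -0.21" --pt "-0.13 0 -0.21" --spin '[0,0,0,0,0,0,0,0]'

```text
clock: 0.77
ee_pos: [0.6001, -0.1344, 0.6166]
tcp_rot: [0.003, 0.709, 0.706, -0.0]
wrist_force: [1.5, 0.3, 0.5]
opening: 0.0857
grasp_force: 0.0
```

```bash
python3 - <<'E'
from h import *
p,d=snap('top','t1')
a=cv2.resize(p[172:242,205:295],None,fx=8,fy=8,interpolation=cv2.INTER_CUBIC)
cv2.imwrite('pics/t1c.png',a[:,:,::-1])
s=r.read_state();print(s['clock'],s['ee_pos'],s['joints'])
E
```

```text
0.8167 [ 0.59996141 -0.13237027  0.6150405 ] [-3.29351139e-01  2.72218314e-01  1.13649377e+00 -5.62744036e-04
  1.73188467e+00 -3.25932170e-01]
```

View pics/t1c.png

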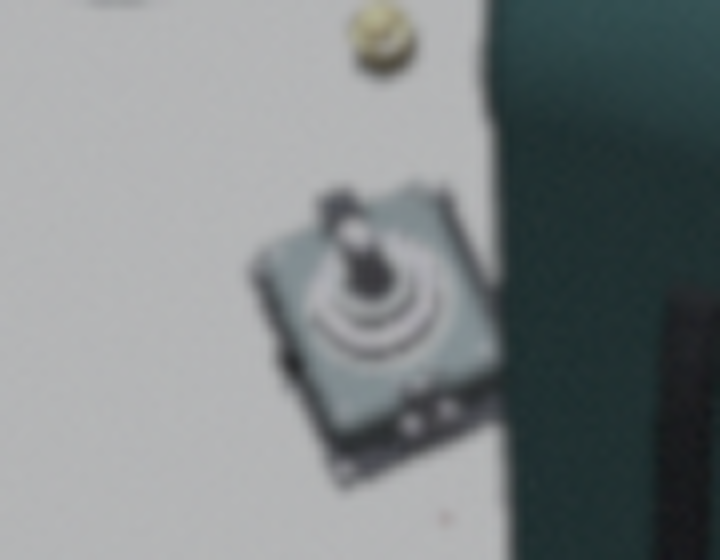

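The crop shows the drive clearly: shaft tip at (352,232), gearbox top corners near (258,262), (335,435), (443,185) and (500,355), and the fork around (415,385). Next I'll fit the axis and the yaw.

```bash
python3 - <<'E'
from h import *
g=lambda u,v,z:world('top',205+u/8-.44,172+v/8-.44,z)
C=[g(*c,.045) for c in((258,262),(335,435),(500,355),(443,185))]
for i in range(4):
    e=C[(i+1)%4]-C[i];print(C[i].round(4),np.linalg.norm(e[:2]).round(3),np.degrees(np.arctan2(e[1],e[0])).round(1))
print('mean',np.mean(C,0),'tip',g(352,232,.1255),'flange ctr',g(378,300,.058))
z=np.load('pics/t1.npz');W=cloud('top',z['d']);Q=W[172:242,205:270].reshape(-1,3)
rr=np.hypot(Q[:,0]-.473,Q[:,1]-.326)
T=Q[(Q[:,2]>.117)&(Q[:,2]<.135)&(rr<.03)];print('tip depth',len(T),T.mean(0))
G=Q[(abs(Q[:,2]-.045)<.005)&(rr<.08)];rect=cv2.minAreaRect((G[:,:2]*1000).astype(np.float32));print('gear',len(G),rect)
G=Q[(abs(Q[:,2]-.065)<.02)&(rr<.07)&(rr>.04)];print('fork?',G[G[:,2]>.05].round(3)[:12])
z=np.load('pics/s0.npz');W=cloud('scene',z['d']);Q=W[240:310,262:320].reshape(-1,3)
sh=Q[(Q[:,2]>.08)&(Q[:,2]<.122)&(np.hypot(Q[:,0]-.47,Q[:,1]-.326)<.02)]
a=np.degrees(np.arctan2(sh[:,1]-.326,sh[:,0]-.473));rd=np.hypot(sh[:,0]-.473,sh[:,1]-.326)
o=np.argsort(a);print(np.c_[a[o],rd[o]*1000].round(0)[::4].astype(int).tolist())
# rows across the shaft: depth profile and brightness
for v in range(252,264,3):print(v,[(u,z['p'][v,u].sum(),*(W[v,u,:2]*1000).round(0).astype(int)) for u in range(281,294)])
E
```

```text
[0.4985 0.3797 0.045 ] 0.092 -158.6
[0.4125 0.3459 0.045 ] 0.081 -66.7
[0.4444 0.2717 0.045 ] 0.088 15.4
[0.5297 0.2952 0.045 ] 0.09 110.3
mean [0.47126631 0.32312634 0.045     ] tip [0.4753758  0.32539756 0.1255    ] flange ctr [0.470204   0.32401226 0.058     ]
tip depth 22 [0.4745879  0.32430572 0.12484504]
gear 300 ((470.0144348144531, 324.7713928222656), (109.07259368896484, 85.14544677734375), 21.201330184936523)
fork? [[0.526 0.34  0.059]
 [0.525 0.336 0.061]
 [0.52  0.347 0.064]
 [0.521 0.343 0.063]
 [0.518 0.339 0.069]
 [0.524 0.338 0.054]
 [0.523 0.309 0.051]
 [0.518 0.351 0.061]
 [0.518 0.347 0.061]
 [0.518 0.344 0.059]
 [0.519 0.341 0.057]
 [0.516 0.336 0.064]]
[[-180, 10], [-178, 7], [-176, 9], [-169, 7], [-166, 9], [-157, 9], [45, 8], [60, 8], [78, 9], [88, 10], [89, 10], [94, 11], [100, 10], [103, 11], [105, 10], [109, 11], [113, 8], [117, 10], [119, 5], [130, 9], [134, 9], [137, 6], [149, 8], [151, 7], [154, 8], [164, 6], [168, 6], [173, 11], [176, 9]]
252 [(281, np.uint64(56), np.int64(537), np.int64(246)), (282, np.uint64(62), np.int64(535), np.int64(244)), (283, np
[... 1950 characters left out ...]
4(218))]
261 [(281, np.uint64(78), np.int64(540), np.int64(245)), (282, np.uint64(38), np.int64(536), np.int64(246)), (283, np.uint64(363), np.int64(479), np.int64(331)), (284, np.uint64(290), np.int64(473), np.int64(336)), (285, np.uint64(277), np.int64(471), np.int64(336)), (286, np.uint64(275), np.int64(470), np.int64(333)), (287, np.uint64(273), np.int64(467), np.int64(333)), (288, np.uint64(272), np.int64(467), np.int64(330)), (289, np.uint64(276), np.int64(465), np.int64(327)), (290, np.uint64(279), np.int64(463), np.int64(326)), (291, np.uint64(443), np.int64(519), np.int64(228)), (292, np.uint64(673), np.int64(525), np.int64(212)), (293, np.uint64(698), np.int64(525), np.int64(206))]
```

```bash
python3 - <<'E'
from h import *
c=r.camera_info('scene')
acc=0
for k in range(6):
    p,d=r.capture('scene');acc=acc+d/6
W=cloud('scene',acc)
M=[]
for u in range(283,292):
    q=W[251:264,u];m=np.median(q,0);M.append(m);print(u,m.round(4),p[251:264,u].sum(1).mean().round())
M=np.array(M)
for a,b in((1,7),(1,8),(2,7)):
    l=M[a:b,:2];e=np.linalg.svd(l-l.mean(0))[2][0];print(np.degrees(np.arctan2(e[1],e[0]))%180+90)
    n=np.array([-e[1],e[0]]);n*=np.sign(n[1]);print('axis line offset: flat mean',l.mean(0),'axis along',l.mean(0)-5.5e-3*n)
G=W[240:310,262:320].reshape(-1,3);rr=np.hypot(G[:,0]-.472,G[:,1]-.325)
H=G[(abs(G[:,2]-.045)<.003)&(rr<.08)];R=cv2.minAreaRect((H[:,:2]*1000).astype(np.float32));print('gear',len(H),R)
H=G[(G[:,2]>.062)&(rr>.045)&(rr<.07)&(G[:,0]<.45)];print('fork',len(H),np.median(H,0))
E
```

```text
283 [0.4774 0.3334 0.1054] 305.0
284 [0.4735 0.3354 0.1047] 292.0
285 [0.4711 0.3349 0.1055] 281.0
286 [0.4697 0.3326 0.1074] 284.0
287 [0.468  0.3307 0.1065] 281.0
288 [0.4668 0.3282 0.1028] 277.0
289 [0.4651 0.3267 0.102 ] 281.0
290 [0.464  0.3241 0.1006] 320.0
291 [0.5187 0.2268 0.0265] 332.0
139.4474852573463
axis line offset: flat mean [0.46903128 0.33142982] axis along [0.47321023 0.32785402]
141.67302047437522
axis line offset: flat mean [0.46830692 0.3303896 ] axis along [0.47262159 0.32697878]
144.83198401407844
axis line offset: flat mean [0.468132   0.33064379] axis along [0.47262806 0.32747592]
gear 481 ((467.7974853515625, 327.715576171875), (109.8096923828125, 80.25502014160156), 23.022729873657227)
fork 34 [0.41797698 0.3114687  0.07822787]
```

Results: axis ≈ (0.4725, 0.326), drive yaw ≈ 21°, and the flat faces ≈ 145°, so the shaft value is about 0.25. I'll hover above the shaft with the closing line along the flat's normal.

Call:
carry_out --pt "0.03 -0.01 0.01" --pt "0.07 -0.02 0.02" --pt "0.11 -0.03 0.03" --pt "0.15 -0.04 0.045" --pt "0.19 -0.05 0.06" --pt "0.225 -0.06 0.08" --pt "0.26 -0.07 0.1" --pt "0.295 -0.08 0.12" --pt "0.33 -0.09 0.14" --pt "0.365 -0.1 0.16" --spin '[7,14,21,28,35,35,35,35,35,35]' --hand 0.06

```text
clock: 1.95
ee_pos: [0.5006, 0.2296, 0.4581]
tcp_rot: [-0.0, 0.887, 0.462, 0.0]
wrist_force: [0.9, 0.7, 0.9]
opening: 0.06
grasp_force: 0.0
```

```bash
cat >> h.py <<'E'
from scipy.spatial.transform import Rotation as Ro
def st():
    s=r.read_state();q=s['tcp_rot'];T=Ro.from_quat([q[1],q[2],q[3],q[0]]).as_matrix()
    print('t',round(s['clock'],2),'p',s['ee_pos'].round(4),'yaw_y',np.degrees(np.arctan2(T[1,1],T[0,1])).round(2),'tilt',T[:2,2].round(3),'F',s['wrist_force'].round(1),'M',s['moment'].round(2),'open',round(s['opening'],4),'g',round(s['grasp_force'],1),'j',s['joints'].round(2))
    return s['ee_pos'],T
def go(x,y,z):
    p,T=st();print('slide',(T.T@(np.array([x,y,z])-p)).round(4))
E
python3 -c "
from h import *
go(.4725,.326,.335)"
```

```text
t 1.95 p [0.5006 0.2296 0.4581] yaw_y -34.93 tilt [-0.  0.] F [0.9 0.7 0.9] M [ 0.07 -0.02 -0.03] open 0.06 g 0.0 j [0.3  0.24 1.54 0.   1.36 0.91]
slide [ 0.0629 -0.0782  0.1231]
```

Call:
carry_out --pt "0.015 -0.019 0.03" --pt "0.03 -0.037 0.06" --pt "0.044 -0.056 0.09" --pt "0.0587 -0.0747 0.12" --pt "0.0587 -0.0747 0.12" --pt "0.0587 -0.0747 0.12" --spin '[0,0,0,0,0,0]'

```text
clock: 2.45
ee_pos: [0.4728, 0.3194, 0.3371]
tcp_rot: [-0.0, 0.886, 0.463, -0.002]
wrist_force: [0.0, -0.2, 0.6]
opening: 0.0602
grasp_force: 0.0
```

```bash
python3 - <<'E'
from h import *
st()
p,d=snap('scene','s2');q,_=snap('top','t2')
a=cv2.resize(p[180:310,235:345],None,fx=4,fy=4,interpolation=cv2.INTER_CUBIC)
b=cv2.resize(q[172:237,215:270],None,fx=6,fy=8,interpolation=cv2.INTER_CUBIC)
cv2.imwrite('pics/s2c.png',np.hstack([a,b])[:,:,::-1])
E
```

```text
t 2.45 p [0.4728 0.3194 0.3371] yaw_y -34.8 tilt [-0.004 -0.002] F [ 0.  -0.2  0.6] M [0.03 0.01 0.  ] open 0.0602 g 0.0 j [0.47 0.39 1.65 0.   1.11 1.08]
```

View pics/s2c.png

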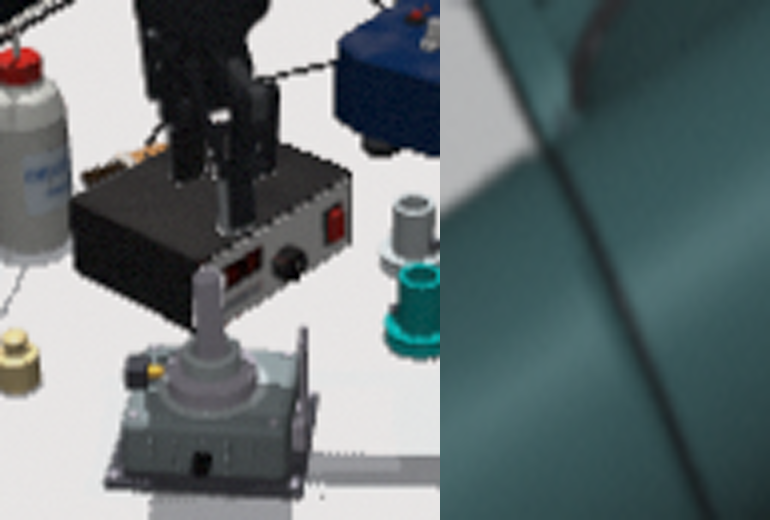

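The picture shows the fingers hanging above and a little right of the shaft in the image. The shaft tip is at crop (208,268) and the near fingertip at (236,228). I'll check that against the projection, and the black box for clearance.

```bash
python3 - <<'E'
from h import *
go(.4725,.326,.335)
f=lambda X:((pix('scene',X)-[235,180])*4).round(0)
e=np.array([np.cos(np.radians(145)),np.sin(np.radians(145)),0])
p=r.read_state()['ee_pos']
print('shaft tip',f((.4725,.326,.1255)),'near tip mid',f(p-[0,0,.168]+e*.034),'far',f(p-[0,0,.168]-e*.034))
W=cloud('scene',np.load('pics/s0.npz')['d']);B=W[215:255,256:322].reshape(-1,3);B=B[(B[:,2]>.03)&(B[:,2]<.12)&(B[:,1]<.3)];print('box',np.percentile(B,1,0),np.percentile(B,99,0))
E
```

```text
t 2.55 p [0.4748 0.3185 0.3398] yaw_y -34.94 tilt [0.001 0.   ] F [-0.2  1.   0.6] M [ 0.02 -0.07  0.  ] open 0.06 g 0.0 j [ 0.47  0.38  1.65 -0.    1.11  1.08]
slide [ 0.0048 -0.0062  0.0048]
shaft tip [204. 271.] near tip mid [229. 223.] far [180. 171.]
box [0.48674382 0.08978042 0.03129512] [0.63414066 0.24569101 0.07561852]
```

Call:
carry_out --pt "0.0048 -0.0062 0.005" --pt "0.0048 -0.0062 0.025" --pt "0.0048 -0.0062 0.045" --pt "0.0048 -0.0062 0.06" --pt "0.0048 -0.0062 0.0735" --pt "0.0048 -0.0062 0.0735" --pt "0.0048 -0.0062 0.0735" --pt "0.0048 -0.0062 0.0735" --spin '[0,0,0,0,0,0,0,0]'

```text
clock: 3.22
ee_pos: [0.4731, 0.3259, 0.2669]
tcp_rot: [-0.0, 0.887, 0.461, 0.001]
wrist_force: [0.1, 0.0, 0.8]
opening: 0.0598
grasp_force: 0.0
```

Call:
carry_out --pt "0 0 0" --pt "0 0 0" --pt "0 0 0" --pt "0 0 0" --pt "0 0 0" --pt "0 0 0" --pt "0 0 0" --pt "0 0 0" --spin '[0,0,0,0,0,0,0,0]' --hand 0.0 --grip_force 20

```text
clock: 3.88
ee_pos: [0.4735, 0.3253, 0.2665]
tcp_rot: [0.001, 0.887, 0.462, 0.001]
wrist_force: [3.5, -5.8, 2.9]
opening: 0.0141
grasp_force: 21.8
```

```bash
python3 -c "
from h import *
st()"
```

```text
t 3.88 p [0.4735 0.3253 0.2665] yaw_y -34.97 tilt [ 0.003 -0.001] F [ 3.5 -5.8  2.9] M [-0.64 -0.46 -0.02] open 0.0141 g 21.8 j [ 0.48  0.48  1.71 -0.    0.95  1.09]
```

The opening is 14.1 mm, so the pads sit flat-to-back as wanted. The grip centre lies 1.75 mm off the axis towards the back, so I'll arc around the axis while turning anticlockwise, with a firmer grip.

Call:
carry_out --pt "0 0.0008 0" --pt "0 0.0008 0" --pt "0.0002 0.0008 0" --pt "0.0004 0.0007 0" --pt "0.0005 0.0007 0" --pt "0.0007 0.0006 0" --pt "0.0009 0.0005 0" --pt "0.001 0.0004 0" --pt "0.0011 0.0003 0" --pt "0.0012 0.0002 0" --spin '[0,0,-6,-12,-18,-24,-29,-34,-39,-43]' --grip_force 60

```text
clock: 4.72
ee_pos: [0.4743, 0.3262, 0.2666]
tcp_rot: [0.001, 0.654, 0.756, 0.001]
wrist_force: [4.0, -4.8, 5.0]
opening: 0.0137
grasp_force: 59.1
```

```bash
python3 -c "
from h import *
st()"
```

```text
t 4.72 p [0.4743 0.3262 0.2666] yaw_y 8.26 tilt [ 0.003 -0.   ] F [ 4.  -4.8  5. ] M [-0.74 -0.35 -0.11] open 0.0137 g 59.1 j [ 0.48  0.48  1.71 -0.    0.95  0.34]
```

Call:
carry_out --pt "0 0 0" --pt "0 0 0" --pt "0 0 0" --pt "0.0003 -0.0001 0" --pt "0.0003 -0.0001 0" --pt "0.0003 -0.0001 0" --spin '[-4,-8,-11,-14,-14,-14]'

```text
clock: 5.22
ee_pos: [0.4742, 0.3268, 0.2666]
tcp_rot: [0.001, 0.56, 0.829, 0.001]
wrist_force: [2.7, -3.4, 5.6]
opening: 0.013
grasp_force: 58.6
```

```bash
python3 -c "
from h import *
st()"
```

```text
t 5.22 p [0.4742 0.3268 0.2666] yaw_y 21.94 tilt [0.003 0.   ] F [ 2.7 -3.4  5.6] M [-0.5  -0.44  0.02] open 0.013 g 58.6 j [ 0.48  0.48  1.71 -0.    0.95  0.1 ]
```

Moment is now about 0, so it is past the hump. I'll turn on until the stop is felt.

Call:
carry_out --pt "0 0 0" --pt "0 0 0" --pt "0 0 0" --spin '[-3,-3,-3]'

```text
clock: 5.47
ee_pos: [0.4741, 0.327, 0.2666]
tcp_rot: [0.001, 0.538, 0.843, 0.001]
wrist_force: [3.3, -2.0, 5.8]
opening: 0.013
grasp_force: 60.4
```

```bash
python3 -c "
from h import *
st()"
```

```text
t 5.47 p [0.4741 0.327  0.2666] yaw_y 24.89 tilt [0.003 0.001] F [ 3.3 -2.   5.8] M [-0.35 -0.33 -0.21] open 0.013 g 60.4 j [ 0.48  0.48  1.71 -0.    0.95  0.05]
```

The stop is felt: moment -0.21 N m at 24.9°. That puts the unit's yaw at ≈ 22° and the axis at (0.4725, 0.3262). I'll ease the torque, release and rise.

Call:
carry_out --pt "0 0 0" --pt "0 0 0" --spin '[1.5,1.5]' --grip_force 20

```text
clock: 5.63
ee_pos: [0.4741, 0.327, 0.2666]
tcp_rot: [0.001, 0.549, 0.836, 0.001]
wrist_force: [2.9, -1.8, 4.6]
opening: 0.0131
grasp_force: 59.5
```

Call:
carry_out --pt "0 0 0" --pt "0 0 0" --pt "0 0 0" --pt "0 0 0" --pt "0 0 -0.03" --pt "0 0 -0.06" --pt "0 0 -0.1" --pt "0 0 -0.12" --pt "0 0 -0.12" --spin '[0,0,0,0,0,0,0,0,0]' --hand 0.045

```text
clock: 6.38
ee_pos: [0.4744, 0.3279, 0.3908]
tcp_rot: [0.002, 0.548, 0.836, 0.004]
wrist_force: [0.2, 0.4, 1.1]
opening: 0.0446
grasp_force: 0.0
```

```bash
python3 - <<'E'
from h import *
go(.4725,.3262,.39)
p,d=snap('top','t3');s,e=snap('scene','s3')
W=cloud('scene',e)
M=np.array([np.median(W[251:264,u],0) for u in range(282,292)]);print(M.round(3).tolist())
b=cv2.resize(p[190:235,295:345],None,fx=10,fy=10,interpolation=cv2.INTER_CUBIC);cv2.imwrite('pics/t3c.png',b[:,:,::-1])
print('brightness',p[195:230,310:330].mean())
E
```

```text
t 6.38 p [0.4744 0.3279 0.3908] yaw_y 23.5 tilt [0.008 0.004] F [0.2 0.4 1.1] M [ 0.05 -0.04 -0.02] open 0.0446 g 0.0 j [0.48 0.34 1.58 0.   1.21 0.07]
slide [-0.0008 -0.0024  0.0008]
[[0.535, 0.247, 0.033], [0.478, 0.333, 0.1], [0.474, 0.335, 0.104], [0.471, 0.335, 0.105], [0.468, 0.335, 0.106], [0.466, 0.333, 0.106], [0.465, 0.332, 0.104], [0.468, 0.321, 0.1], [0.519, 0.232, 0.031], [0.518, 0.227, 0.026]]
brightness 73.91714285714286
```

View pics/t3c.png

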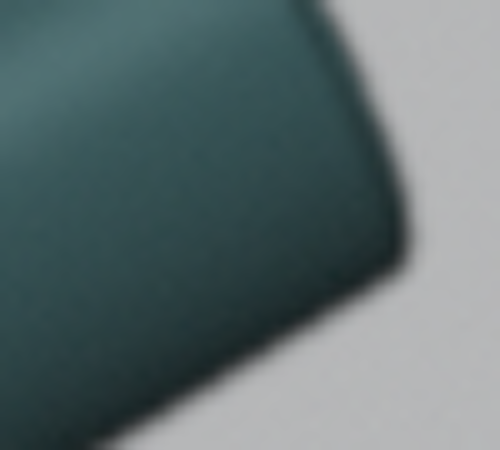

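The arm still hides the pulley from the top camera, which I'll accept. The scene depth now shows the shaft's round side where the flat was, so the turn succeeded. I'll refine the screw direction from the earlier top picture.

```bash
python3 - <<'E'
from h import *
z=np.load('pics/t0.npz');g=z['p'].sum(2).astype(int)//3
print(g[206:226,311:330])
X=np.array([.443,.083])
off=np.array([.0025,-.0005])  # top camera bias seen at the shaft
for a in(165,175,185):
    e=np.array([np.cos(np.radians(a)),np.sin(np.radians(a))])
    print(a,'screw px',pix('top',[*(X+off+.0205*e),.022]))
print('top',pix('top',[*(X+off),.052]),'rimfront',pix('top',[*(X+off-[.025,0]),.0]))
E
```

```text
[[127 165 179 181 180 182 181 180 179 179 180 180 181 181 181 181 174 152
  135]
 [127 165 179 181 182 179 176 172 169 169 174 177 180 181 181 180 173 148
  130]
 [127 164 179 182 181 177 166 148 136 137 155 170 177 180 181 181 173 145
  125]
 [126 165 178 179 176 168 142 112  94  95 122 155 171 179 179 181 173 145
  122]
 [127 165 177 177 171 152 113  79  67  69  91 134 162 176 180 180 169 142
  122]
 [125 164 178 177 166 142 101  71  63  62  82 123 154 173 179 176 159 132
  118]
 [117 162 178 176 161 143 111  81  73  77  98 129 146 167 178 173 151 128
  119]
 [112 159 175 169 144 132 121 107 107 111 124 132 133 161 175 172 158 135
  120]
 [118 161 172 155 118 103 110 125 134 132 125 114 117 155 174 172 162 139
  119]
 [122 156 165 144 107  82  88 106 118 112  99  89 111 157 173 168 151 131
  119]
 [118 147 159 145 119  89  72  74  79  76  75  87 126 162 172 159 137 122
  117]
 [116 140 152 152 136 106  80  64  61  67  88 116 150 169 168 153 132 119
  117]
 [111 144 148 151 149 131 107  82  70  86 127 152 167 164 155 153 135 121
  117]
 [107 148 149 141 147 149 142 117 101 113 149 169 170 153 148 158 141 122
  117]
 [108 154 160 143 140 142 148 143 138 140 153 157 161 154 159 165 142 121
  116]
 [107 157 172 164 154 141 138 136 133 132 137 143 161 167 173 171 145 122
  117]
 [108 157 176 177 173 163 152 137 126 128 145 159 171 178 179 172 144 122
  118]
 [108 157 177 180 179 177 173 163 155 156 169 175 179 181 180 173 145 122
  117]
 [107 157 178 181 181 180 179 177 176 176 178 181 180 181 180 170 142 121
  117]
 [107 158 176 181 181 180 180 181 182 180 180 181 182 182 177 161 135 120
  117]]
165 screw px [318.59356719 219.06796778]
175 screw px [319.57121528 219.1529557 ]
185 screw px [320.550536   219.07683791]
top [319.54539231 210.90845003] rimfront [320.2109365  222.34884753]
```

Call:
carry_out --pt "-0.025 -0.015 0" --pt "-0.053 -0.032 0.01" --pt "-0.08 -0.048 0.02" --pt "-0.106 -0.063 0.03" --pt "-0.133 -0.079 0.045" --pt "-0.16 -0.095 0.06" --pt "-0.186 -0.11 0.075" --pt "-0.212 -0.126 0.09" --pt "-0.212 -0.126 0.09" --pt "-0.212 -0.126 0.09" --spin '[-7,-14,-21,-28,-35,-42,-49,-55,-57.5,-57.5]' --hand 0.05

```text
clock: 7.32
ee_pos: [0.4401, 0.0808, 0.2931]
tcp_rot: [-0.003, 0.079, 0.997, -0.0]
wrist_force: [0.1, 1.4, -0.4]
opening: 0.0502
grasp_force: 0.0
```

```bash
python3 - <<'E'
from h import *
go(.443,.083,.189)
p,d=snap('scene','s4')
cv2.imwrite('pics/s4c.png',cv2.resize(p[165:285,290:390],None,fx=5,fy=5,interpolation=cv2.INTER_CUBIC)[:,:,::-1])
st()
f=lambda X:((pix('scene',X)-[290,165])*5).round(0)
q=r.read_state()['ee_pos'];print('pred axis at tip',f(q-[0,0,.16]),'hub top',f((.443,.083,.052)))
E
```

```text
t 7.32 p [0.4401 0.0808 0.2931] yaw_y 80.9 tilt [-0.006 -0.   ] F [ 0.1  1.4 -0.4] M [ 0.01  0.01 -0.05] open 0.0502 g 0.0 j [ 0.03  0.29  1.96  0.    0.9  -1.38]
slide [-0.0032  0.0028  0.1041]
t 7.37 p [0.441  0.0816 0.294 ] yaw_y 80.81 tilt [-0.004  0.   ] F [ 0.4  0.3 -0.1] M [-0.02 -0.05  0.02] open 0.0495 g 0.0 j [ 0.03  0.29  1.95  0.    0.9  -1.38]
pred axis at tip [249. 198.] hub top [242. 325.]
```

View pics/s4c.png

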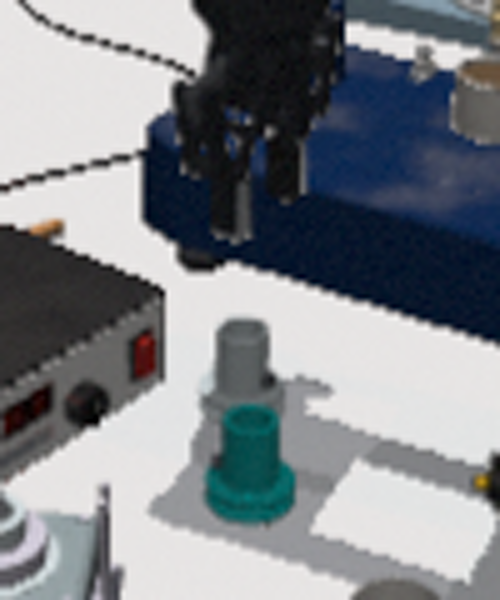

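The hub top shows at crop (242,327), predicted (242,325). The dark screw shows at (268,380), on the side expected. Descending and gripping.

Call:
carry_out --pt "-0.0018 0.0017 0.03" --pt "-0.0018 0.0017 0.06" --pt "-0.0018 0.0017 0.085" --pt "-0.0018 0.0017 0.105" --pt "-0.0018 0.0017 0.105" --pt "-0.0018 0.0017 0.105" --pt "-0.0018 0.0017 0.105" --spin '[0,0,0,0,0,0,0]'

```text
clock: 7.95
ee_pos: [0.4444, 0.0842, 0.1912]
tcp_rot: [0.0, 0.078, 0.997, 0.0]
wrist_force: [-0.8, 0.8, -0.6]
opening: 0.0503
grasp_force: 0.0
```

Call:
carry_out --pt "0 0 0" --pt "0 0 0" --pt "0 0 0" --pt "0 0 0" --pt "0 0 0" --pt "0 0 0" --spin '[0,0,0,0,0,0]' --hand 0.0 --grip_force 30

```text
clock: 8.45
ee_pos: [0.4447, 0.0838, 0.1919]
tcp_rot: [0.001, 0.079, 0.997, 0.0]
wrist_force: [-0.6, 2.0, 6.7]
opening: 0.0297
grasp_force: 30.2
```

```bash
python3 -c "
from h import *
st()"
```

```text
t 8.45 p [0.4447 0.0838 0.1919] yaw_y 80.98 tilt [0.003 0.   ] F [-0.6  2.   6.7] M [0.34 0.11 0.03] open 0.0297 g 30.2 j [ 0.03  0.48  2.03  0.    0.62 -1.38]
```

Call:
carry_out --pt "0 0 -0.03" --pt "0 0 -0.07" --pt "0 0.01 -0.11" --pt "0.001 0.035 -0.14" --pt "0.003 0.07 -0.16" --pt "0.005 0.11 -0.16" --pt "0.007 0.15 -0.16" --pt "0.009 0.19 -0.16" --pt "0.0106 0.225 -0.16" --pt "0.0106 0.244 -0.16" --spin '[0,0,-3,-7,-12,-17,-22,-27,-31,-31]'

```text
clock: 9.28
ee_pos: [0.4715, 0.3299, 0.3516]
tcp_rot: [0.001, -0.193, 0.981, 0.001]
wrist_force: [0.6, -1.0, -1.1]
opening: 0.0291
grasp_force: 30.6
```

Call:
carry_out --pt "0 0 0" --pt "0 0 0" --pt "0 0 0" --spin '[0,0,0]'

```text
clock: 9.53
ee_pos: [0.4712, 0.3257, 0.3506]
tcp_rot: [-0.0, -0.191, 0.982, -0.0]
wrist_force: [-0.4, -0.7, -1.5]
opening: 0.0295
grasp_force: 30.6
```

```bash
python3 - <<'E'
from h import *
go(.4725,.3262,.352)
p,d=snap('scene','s5')
f=lambda X:(pix('scene',X)).round(1)
q=r.read_state()['ee_pos'];b=q-[0,0,.1919]
print('pred bottom centre',f(b),'shaft tip',f((.4725,.3262,.1255)))
x0,y0=240,190
cv2.imwrite('pics/s5c.png',cv2.resize(p[y0:y0+100,x0:x0+100],None,fx=6,fy=6,interpolation=cv2.INTER_CUBIC)[:,:,::-1])
W=cloud('scene',d)
for v in range(232,262,2):
    print(v,[(u,int(p[v,u].sum()//3)) for u in range(274,306,1) if abs(W[v,u,1]-.33)<.045 and abs(W[v,u,0]-.47)<.045])
E
```

```text
t 9.53 p [0.4712 0.3257 0.3506] yaw_y 112.0 tilt [-0.001 -0.001] F [-0.4 -0.7 -1.5] M [-0.   -0.01  0.02] open 0.0295 g 30.6 j [ 0.48  0.37  1.63 -0.    1.13 -1.47]
slide [-0.0014  0.     -0.0014]
pred bottom centre [286.  235.7] shaft tip [285.9 247.8]
232 [(276, 135), (277, 117), (278, 107), (279, 108), (280, 102), (281, 81), (282, 60), (283, 57), (284, 53), (285, 49), (286, 52), (287, 49), (288, 66), (289, 83), (290, 86), (291, 83), (292, 82), (293, 96), (294, 104), (295, 108), (296, 108), (297, 128)]
234 [(277, 90), (278, 103), (279, 107), (280, 107), (281, 108), (282, 107), (283, 98), (284, 100), (285, 97), (286, 97), (287, 97), (288, 98), (289, 103), (290, 101), (291, 108), (292, 107), (293, 108), (294, 105), (295, 96), (296, 87), (297, 119)]
236 [(277, 99), (278, 104), (279, 97), (280, 97), (281, 98), (282, 101), (283, 113), (284, 104), (285, 100), (286, 100), (287, 102), (288, 104), (289, 105), (290, 101), (291, 99), (292, 92), (293, 91), (294, 90), (295, 107), (296, 105), (297, 99)]
238 [(277, 68), (278, 101), (279, 111), (280, 116), (281, 121), (282, 115), (283, 115), (284,
[... 215 characters left out ...]
84, 116), (285, 119), (286, 117), (287, 119), (288, 118), (289, 119), (290, 124), (291, 129), (292, 93), (293, 94)]
242 []
244 []
246 []
248 [(284, 98), (285, 106), (286, 104), (287, 104), (288, 90)]
250 [(283, 82), (284, 102), (285, 111), (286, 117), (287, 113), (288, 93), (289, 140)]
252 [(283, 70), (284, 85), (285, 92), (286, 93), (287, 93), (288, 80), (289, 99)]
254 [(283, 83), (284, 86), (285, 90), (286, 94), (287, 93), (288, 83), (289, 99)]
256 [(283, 104), (284, 93), (285, 89), (286, 93), (287, 94), (288, 84), (289, 89)]
258 [(283, 118), (284, 94), (285, 87), (286, 94), (287, 93), (288, 91), (289, 69)]
260 [(283, 140), (284, 103), (285, 90), (286, 94), (287, 91), (288, 91), (289, 66)]
```

View pics/s5c.png

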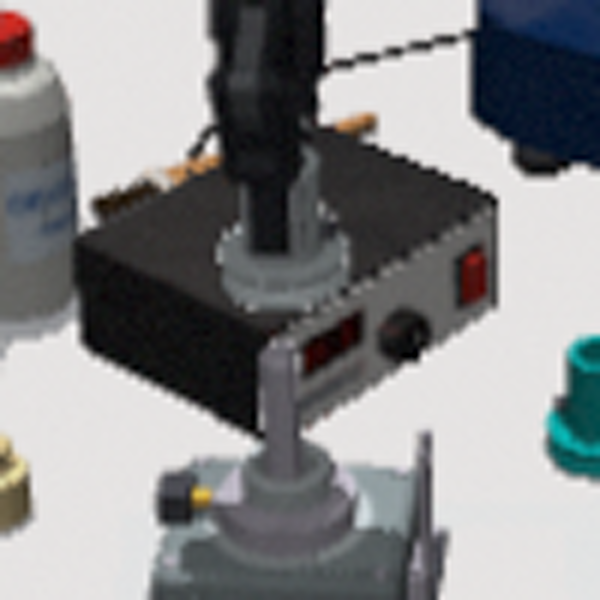

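The rim centre is at u≈286.9 and the shaft's at 286.1, so the pulley sits ~1.8 mm towards tool +x in the grip. I'll check the screw angle numerically.

```bash
python3 - <<'E'
from h import *
p4=np.load('pics/s4.npz')['p'].astype(int).sum(2)//3
print(p4[234:248,334:350])
for a in(155,165,171,177,185):
    e=np.array([np.cos(np.radians(a)),np.sin(np.radians(a)),0])
    print(a,pix('scene',np.array([.4430,.083,.022])+.0205*e),pix('scene',np.array([.4430,.083,.022])+.0155*e))
print('top',pix('scene',[.443,.083,.052]))
p5=np.load('pics/s5.npz')['p'].astype(int).sum(2)//3
print(p5[220:241,282:300])
for a in(185,193,202,210):
    e=np.array([np.cos(np.radians(a)),np.sin(np.radians(a)),0])
    print(a,pix('scene',np.array([.4696,.3251,.3506-.170])+.0205*e),pix('scene',np.array([.4696,.3251,.3506-.17])+.0155*e))
E
```

```text
[[ 79  85  92  94  90  95  92  87  83 104 216 228 228 229 229 228]
 [ 82  86  89  92  94  94  93  91  84 103 217 227 227 228 228 227]
 [ 81  86  93  94  93  94  92  88  82 116 217 227 227 227 227 227]
 [ 84  88  92  95  94  95  92  88  83 139 219 227 226 227 227 227]
 [ 82  87  90  95  93  93  91  88  82 126 204 226 227 227 227 227]
 [ 82  86  93  92  94  93  94  88  77  81 136 202 226 227 226 212]
 [ 83  87  91  94  93  94  92  87  65  48  48 143 199 205 209 149]
 [ 85  87  92  92  94  94  93  87  54  43  40 100 125 136 149 139]
 [ 86  88  91  94  94  94  92  87  68  61  74 102 111 144 150 150]
 [ 93  91  93  91  96  93  91  91  90  94 105 106  98 141 150 152]
 [108 101  98  99  99  99  97 100 107 106 107 101 103 143 150 150]
 [104 109 106 104 105 100 105 103 103  96  96  97 109 144 150 151]
 [ 92  98  85  81  69  71  69  74  79  77  87 104 108 141 148 150]
 [ 93  77  69  57  53  50  56  55  55  63  74  95 115 145 151 151]]
155 [342.93322728 241.78889789] [341.77191655 241.07195842]
165 [343.7824065  241.32365991] [342.41405094 240.72204021]
171 [344.20985439 241.00836427] [342.7378
[... 1286 characters left out ...]
  73  48]
 [111 111 108 109 106 108 109 109 110 110 102  99  93  92 100 101  62  45]
 [101 113 104 100 100 102 104 105 101  99  92  91  90 107 105  99  57  34]
 [ 96 111  99  93  93  93 103  96  92  95 101 110 110 110  98  94  79  86]
 [115 115 103 101 102 100 116 112 116 123 120 118 109 115  77  36 100 131]
 [121 123 124 125 130 130 129 124 124 118 111 112  88 112  95  70  88  95]
 [126 115 116 119 117 119 118 119 124 129  93  94  81 105 130 106  97  97]]
185 [294.50118509 229.20639027] [292.49325888 228.8154143 ]
193 [294.9303573  228.59577635] [292.82130305 228.35496013]
202 [295.20943678 227.89030393] [293.03697847 227.82225445]
210 [295.27251841 227.26044126] [293.08905643 227.34598785]
```

The screw's dark stub matches 171° on the bench and ≈202° now, both as predicted. I'll centre the pulley and start down over the tip.

Call:
carry_out --pt "-0.003 0 0" --pt "-0.003 0 0.015" --pt "-0.003 0 0.028" --pt "-0.003 0 0.034" --pt "-0.003 0 0.04" --pt "-0.003 0 0.045" --pt "-0.003 0 0.045" --spin '[0,0,0,0,0,0,0]'

```text
clock: 10.17
ee_pos: [0.4744, 0.327, 0.3048]
tcp_rot: [-0.001, -0.191, 0.982, -0.0]
wrist_force: [0.1, -0.4, -1.7]
opening: 0.0294
grasp_force: 30.6
```

```bash
python3 -c "
from h import *
st()"
```

```text
t 10.17 p [0.4744 0.327  0.3048] yaw_y 111.97 tilt [-0.001 -0.001] F [ 0.1 -0.4 -1.7] M [-0.02  0.02 -0.01] open 0.0294 g 30.6 j [ 0.48  0.43  1.67  0.    1.04 -1.47]
```

No contact force with 12 mm of the shaft already in the bore. Next, take the screw past the tip.

Call:
carry_out --pt "0 0 0.005" --pt "0 0 0.01" --pt "0 0 0.014" --pt "0 0 0.018" --pt "0 0 0.022" --pt "0 0 0.022" --spin '[0,0,0,0,0,0]'

```text
clock: 10.67
ee_pos: [0.4742, 0.3273, 0.2826]
tcp_rot: [-0.001, -0.191, 0.982, -0.0]
wrist_force: [0.1, -0.3, -1.6]
opening: 0.0293
grasp_force: 30.6
```

```bash
python3 -c "
from h import *
st()"
```

```text
t 10.67 p [0.4742 0.3273 0.2826] yaw_y 112.01 tilt [-0.001 -0.001] F [ 0.1 -0.3 -1.6] M [-0.05 -0.03  0.  ] open 0.0293 g 30.6 j [ 0.48  0.46  1.69  0.    0.99 -1.47]
```

Call:
carry_out --pt "0 0 0.006" --pt "0 0 0.012" --pt "0 0 0.017" --pt "0 0 0.02" --pt "0 0 0.022" --pt "0 0 0.0235" --pt "0 0 0.0235" --pt "0 0 0.0235" --spin '[0,0,0,0,0,0,0,0]' --grip_force 40

```text
clock: 11.33
ee_pos: [0.4744, 0.3274, 0.2604]
tcp_rot: [-0.0, -0.191, 0.982, -0.0]
wrist_force: [-2.4, -0.9, 4.9]
opening: 0.0294
grasp_force: 41.5
```

```bash
python3 -c "
from h import *
st()"
```

```text
t 11.33 p [0.4744 0.3274 0.2604] yaw_y 112.0 tilt [-0. -0.] F [-2.4 -0.9  4.9] M [-0.21  0.44  0.03] open 0.0294 g 41.5 j [ 0.48  0.49  1.71  0.    0.94 -1.47]
```

Call:
carry_out --pt "0.0004 0 0.001" --pt "0.0007 0 0.0018" --pt "0.0007 0 0.0018" --pt "0.0007 0 0.0018" --pt "0.0007 0 0.0018" --pt "0.0007 0 0.0018" --spin '[0,0,0,0,0,0]'

```text
clock: 11.83
ee_pos: [0.4741, 0.3272, 0.259]
tcp_rot: [0.001, -0.191, 0.982, 0.0]
wrist_force: [-1.7, -0.8, 5.5]
opening: 0.0294
grasp_force: 41.6
```

```bash
python3 - <<'E'
from h import *
st()
p,d=snap('scene','s6')
cv2.imwrite('pics/s6c.png',cv2.resize(p[205:305,240:340],None,fx=6,fy=6,interpolation=cv2.INTER_CUBIC)[:,:,::-1])
E
```

```text
t 11.83 p [0.4741 0.3272 0.259 ] yaw_y 112.01 tilt [0.001 0.   ] F [-1.7 -0.8  5.5] M [-0.19  0.27  0.01] open 0.0294 g 41.6 j [ 0.48  0.49  1.71 -0.    0.94 -1.47]
```

View pics/s6c.png

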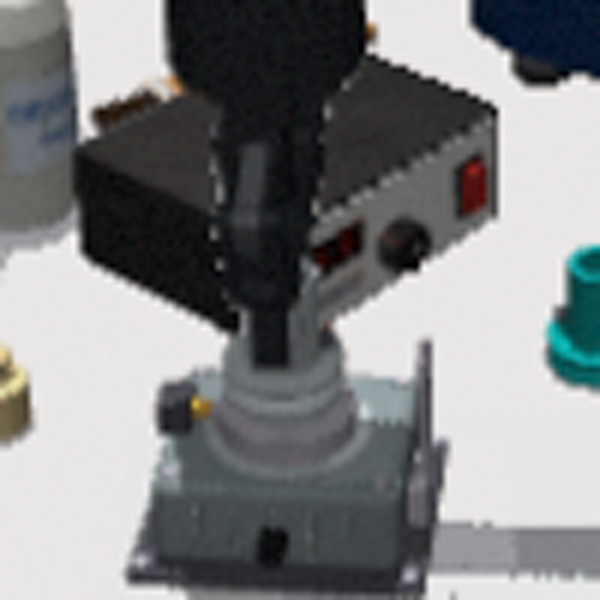

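The pulley sits down over the shaft on the seat, rim at crop (283,370), screw side towards the fork at (425,400). Net push is ≈7.2 N, about 4 to 5 mm. A last small push, settle, and hand in.

Call:
carry_out --pt "0.0002 0 0.0005" --pt "0.0002 0 0.0005" --pt "0.0002 0 0.0005" --pt "0.0002 0 0.0005" --pt "0.0002 0 0.0005" --pt "0.0002 0 0.0005" --spin '[0,0,0,0,0,0]'

```text
clock: 12.38
ee_pos: [0.4741, 0.3272, 0.2586]
tcp_rot: [0.001, -0.191, 0.982, 0.0]
wrist_force: [-2.1, -1.2, 6.5]
opening: 0.0294
grasp_force: 41.6
```

```bash
python3 -c "
from h import *
st()
print(r.hand_in())"
```

```text
t 12.38 p [0.4741 0.3272 0.2586] yaw_y 112.0 tilt [0.001 0.001] F [-2.1 -1.2  6.5] M [-0.19  0.25 -0.07] open 0.0294 g 41.6 j [ 0.48  0.49  1.71 -0.    0.94 -1.47]
the job is handed in; nothing more can be done
None
```

I handed the job in at 12.4 s, though no verdict came back: the shaft is turned to its stop and the pulley is on it with its set screw towards the fork. I'm still gripping it at about 42 N and pressing with about 8 N, roughly 5 mm of seat travel judged from force and height.

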